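# Fill the empty cell of the covered capacitor crate

### The job

Lift the black dust cover off the parts crate by its handle and stand it, open side down, in the middle of the black bench mat. Then find the one empty cell among the crate's three, take the loose capacitor that is as tall and thick as the ones stored in the crate (not the slim one or the squat one), and stand it upright in that cell, right down on its floor, and let go.

Things in the scene. Friction and masses are not known exactly. Their poses are not given: they have to be found in the camera images.
- cover: Black open-bottomed dust cover over the crate, 168 x 68 mm (x, y), 76 mm high, 0.25 kg, loose. Origin: centre of its lower rim, z up; rim starts 6 mm above the bench. On its flat top: solid aluminium handle, centred, 70 mm along x, 14 mm thick (y), 32 mm tall, its top 108 mm above the origin; pinch it across y. Lift straight up 70 mm or more: parts inside reach 60 mm above the rim.
- mat: Flat black rubber bench mat, 260 x 180 mm (x, y), 2 mm thick, fixed, empty. Origin: centre of its underside, on the bench (z = 0); the surface is 2 mm higher.
- capacitor: Loose capacitor to store: upright blue can, aluminium top, 30 mm diameter, 60 mm tall, 70 g, on the bench between crate and mat. Origin: centre of its underside, z up. A slim (20 mm diameter, 42 tall) and a squat one (40 diameter, 32 tall) stand in a loose row with it along the robot's x, 70 mm or more apart, in random order: pinch it across the robot's y.
- free_cell: Empty cell of the grey crate under the cover: 46 x 46 mm pocket with a grey foam pad. Origin: centre of its floor, 6 mm above the bench; z up, x along the row of three cells (50 mm pitch), as the cover's x at the start. Walls 4 mm thick, 24 mm above the floor. The other two hold like capacitors, so keep the fingers across y. Crate is screwed down; any cell may be the empty one.
Not all that is in view belongs to the job. What is shaped like the capacitor but green or orange is not meant.

How it is judged:
On the way:
1. the cover stands on the mat, open side down, its centre within 45 mm of the mat's centre each way (x of cover in the frame of mat between -0.045 and 0.045 m and y of cover in the frame of mat between -0.045 and 0.045 m and z of cover in the frame of mat below 0.008 m and angle between cover's own z axis and vertical below 0.1 rad and linear speed of cover below 0.03 m/s), for 0.2 s.
At the end, for the whole second after the job is handed in: The cover stands level (0.1 rad) and still on the mat, its centre within 45 mm of the mat's along each mat axis; the capacitor stands still and upright (within 0.17 rad) in the empty cell, its centre within 15 mm of the cell's and its foot within 5 mm of the cell floor's height (all of step 1 and horizontal distance between capacitor and free_cell below 0.015 m and z of capacitor in the frame of free_cell between -0.005 and 0.005 m and angle between capacitor's own z axis and vertical below 0.17 rad and linear speed of capacitor below 0.03 m/s); the robot touches nothing.
It also fails if it takes over 64 s, if anything falls off the work surface, if the arm or the gripper's body presses on something with over 40 N, if the wrist force passes 120 N, or if a joint passes its speed limit or range.

### The arm

A 7-joint arm with a two-finger parallel gripper is mounted at the origin on the work surface. World frame = base frame: x ahead of the robot, y to its left, z up, the work surface at z = 0. Lengths are in m, angles in rad, forces in N, time in s.
With the tool pointing down it reaches from about 0.425 to 0.925 m from the base axis. Payload 6.8 kg.
Tool frame: the origin (TCP) lies on the centre line of the jaws, within the pads' length; the fingertips stand 25 mm ahead of it and the grasp point (between the pads) lies 6 mm ahead of it; z points along the fingers, y is the direction in which the jaws open and shut (so a half turn about z gives the same grasp; the last joint's range is limited). The gripper opens to 85 mm and grips with 20 to 120 N. Pads are 22 mm wide; open, the fingers measure 114 mm over their backs; the gripper's body (76 mm by 85 mm) begins 54 mm behind the grasp point. The pads swing forward as they close: fully open they stand 13 mm farther back than shut.
Start: joints at [-1.381, 0.477, 0.022, 1.555, -0.011, 1.109, -0.083], TCP at [0.198, 0.645, 0.219] pointing down, gripper open.
Joint ranges: [-2.96, 2.96], [-0.34, 2.1], [-1.41, 1.46], [0.24, 2.44], [-1.37, 4.51], [0.17, 1.92], [-2.96, 2.96]. Speed limits (rad/s): [2.39, 2.39, 3.14, 3.14, 3.14, 3.14, 3.14].

### API

Orientations are given as a unit quaternion [w, x, y, z].
In Python, from station import status, cams, order, models gives the robot as it stands.
- The arm moves only by the tool move_arm, never from a script. Its argument "steps" is one flat list of numbers, 7 for each row, row after row: the gripper's target within -1 to 1 (fully open at 1, half-way at 0, shut at -1), then the shift along the world's x, y, z in cm, then the turn, a rotation vector about the world's x, y, z in degrees. A call has 1 to 8 rows; each row shifts and turns the commanded pose from where the row before left it; what a row does not reach is not made up. A row lasts 1/10 s, in which the tool goes at most 50 mm and 8.59 degrees, less where a joint would pass 70% of its speed; a pose out of reach is approached as far as the arm can. A call with a gripper value outside its range is refused whole. The fingers move at their own pace and stop on an object; "newtons" is the grip in N (left out, the last holds). Time passes only in rows, so rows that do not move let the fingers close. It gives the time, the measured TCP pose, the force and the opening at its end, in the units of the state.
- status.get_obs(): the state, without advancing time (a new reading comes with each control period).
- cams.read_camera(name): name is "scene" or "top"; returns a dict with "pixels" (384x512x3 uint8, red, green, blue), "mtx" (3x3 intrinsics, pixels), "dist_coeffs" ([k1, k2, p1, p2, k3] as OpenCV has them; the pictures are not rectified), "T" (4x4, takes a point from camera to world coordinates). Camera axes: x right, y down, z forward; pixel columns grow to the right and rows downward; lengths in m; the calibration is good to about 2 mm. A picture is of the moment at which its call begins. There is no depth.
- order.hand_in(): hands the job in, once; it reports no verdict.
Trained networks look in the newest picture that a camera, given by its name, has taken for a name from the list of things; names that differ only in an ending like _2 or _b are one class to them, and where a whole thing is asked for, a point or a joint stands for the part that bears it (a point fixed in the world has none). Each returns a list of dicts, best first, with "score" (0 to 1); they miss things now and then, are a little off and sometimes report something else, mostly with a low value. They report only what shows in the picture. A call takes as long as a camera call. They do not tell look-alikes from the thing itself.
- models.silhouettes(camera, query): "region" (384x512 bool, what is visible of it) and "box" ([centre column, centre row, width, height] in pixels, round what is visible of it).
- models.place_of(camera, query): "position" ([row, column] in pixels: a listed point, or the origin of a listed thing).
The state is a dict: "t": time; "q": joint angles; "joint_vel": joint speeds; "joint_torque": joint torques, N m; "eef_pos": TCP position; "tool_rot": TCP orientation; "contact_force": force on the tool from outside, world axes, zero at the start; "torque": the same for the moment, N m; "gripper_width": opening from 0.0 (shut) to 1.0 (fully open).
Only numpy, scipy, OpenCV 4.12 (cv2) and the standard library are available. Lean on these libraries where they do the work, as an engineer would, in place of code of your own. Each camera call takes 0.05 s, during which the arm holds its last target.

## Working session

There is one attempt and no reset: what is moved stays moved. The work goes in short steps, Python scripts to look and compute and a tool call to move; the robot and the scene stay as the last step left them, time stands still between calls to the robot, and variables do not carry over. Pictures are saved under pics/ and viewed, and the job is handed in when it is done.

Besides the shell and the picture viewer there is one more tool, called after "Request:" as a command line: name --argument value ..., lists and objects as JSON in quotes. move_arm: Moves the arm, as the interface text tells. Its arguments: {"type":"object","properties":{"steps":{"type":"array"},"newtons":{"type":"number"}},"required":["steps"]}

```bash
mkdir -p pics; ls; cat > h.py <<'E'
import numpy as np, cv2
from station import status, cams, order, models
def ray(c,row,col):
    p=cv2.undistortPoints(np.array([[[col,row]]],float),np.array(c["mtx"],float),np.array(c["dist_coeffs"],float))[0,0]
    T=np.array(c["T"]); return T[:3,3],T[:3,:3]@np.array([p[0],p[1],1])
def atz(c,row,col,z):
    o,d=ray(c,row,col); return o+d*(z-o[2])/d[2]
def proj(c,P):
    T=np.linalg.inv(np.array(c["T"])); P=np.atleast_2d(P).astype(float)
    r=cv2.projectPoints(P,cv2.Rodrigues(T[:3,:3])[0],T[:3,3],np.array(c["mtx"],float),np.array(c["dist_coeffs"],float))[0]
    return r[:,0]
def tri(rs):
    A=np.zeros((3,3));b=np.zeros(3)
    for o,d in rs:
        d=d/np.linalg.norm(d);M=np.eye(3)-np.outer(d,d);A+=M;b+=M@o
    return np.linalg.solve(A,b)
def save(c,n): cv2.imwrite("pics/"+n,c["pixels"][:,:,::-1])
E
python3 - <<'E'
from h import *
print(status.get_obs())
for n in("scene","top"):
    c=cams.read_camera(n);save(c,n+"0.png");print(n,np.array(c["T"])[:3,3])
    for q in("cover","mat","capacitor","free_cell"):
        print(q,[(round(d["score"],2),np.round(d["position"],1)) for d in models.place_of(n,q)],[(round(d["score"],2),np.round(d["box"])) for d in models.silhouettes(n,q)])
E
```

```text
pics
{'t': 0.0, 'q': array([-1.38112156,  0.47780462,  0.02235141,  1.55644987, -0.01149878,
        1.10926633, -0.08306817]), 'joint_vel': array([-0.00061535,  0.0002689 , -0.00031851, -0.00031322, -0.00012625,
        0.00020665, -0.00017467]), 'joint_torque': array([ 5.83587662e-04, -5.96438956e+01,  1.60837054e+00, -2.81191814e+01,
        1.25367130e-02,  9.35553282e-03, -1.84676901e-05]), 'eef_pos': array([0.19788624, 0.64471154, 0.21832359]), 'tool_rot': array([-6.37674889e-05,  1.48316286e-01,  9.88939568e-01, -8.97639913e-04]), 'contact_force': array([0.20334427, 0.52153227, 0.59576987]), 'torque': array([-0.02336457,  0.01779686,  0.03566686]), 'gripper_width': 1.0022403000121234}
scene [ 1.25306397 -0.37388382  0.56885629]
cover [(0.65, array([168.9, 364.3]))] [(0.84, array([368., 158.,  76.,  75.]))]
mat [(0.82, array([232.9, 116.9]))] [(0.82, array([122., 238., 133., 103.]))]
capacitor [(0.97, array([182.3, 282.4])), (0.7, array([195.3, 215.8])), (0.65, array([178.8, 243. ])), (0.62, array([201.4, 255.4]))] [(0.86, array([245., 169.,  18.,  31.])), (0.81, array([280., 168.,  14.,  24.])), (0.79, array([215., 185.,  14.,  32.])), (0.63, array([255., 191.,  17.,  34.]))]
free_cell [] []
top [ 0.31718749 -0.07081352  1.12956345]
cover [(0.6, array([208.1, 151. ]))] [(0.63, array([148., 202.,  38.,  74.]))]
mat [(0.63, array([233.8, 360.4]))] [(0.69, array([366., 235.,  88., 107.]))]
capacitor [(0.65, array([214.5, 258.1])), (0.54, array([247.9, 245.8])), (0.53, array([240.3, 280.2])), (0.49, array([233. , 220.1]))] [(0.75, array([257., 210.,  13.,  14.])), (0.6, array([245., 249.,  15.,  14.])), (0.54, array([279., 238.,  12.,  16.])), (0.52, array([221., 232.,  12.,  18.]))]
free_cell [] []
```

```bash
python3 - <<'E'
import cv2
a=cv2.imread("pics/scene0.png");b=cv2.imread("pics/top0.png")
cv2.imwrite("pics/s0z.png",cv2.resize(a[90:310,40:440],None,fx=2,fy=2,interpolation=cv2.INTER_CUBIC))
cv2.imwrite("pics/t0z.png",cv2.resize(b[130:330,100:430],None,fx=2.4,fy=2.4,interpolation=cv2.INTER_CUBIC))
E
```

```text
(no output)
```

View pics/s0z.png

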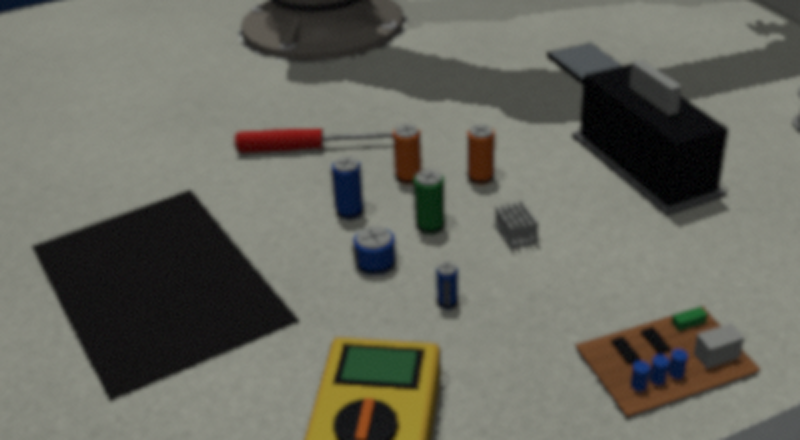

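View pics/t0z.png

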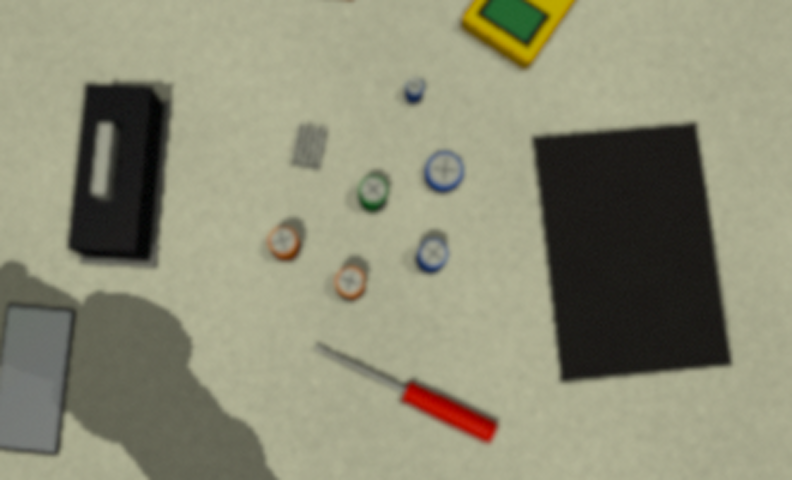

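The pictures show:
- **Cover:** black, with its handle along x. In full-image pixels it is near (148,202) in top and (368,158) in scene.
- **Target:** the tall blue can, at (280,235) in top and (213,184) in scene.
- **Other cans:** the squat and slim blue ones stand farther out in x. The green and orange cans are decoys.
- **Mat:** on the right of the top view, and empty.

Next I'll fit the poses.

```bash
cat >> h.py <<'E'
from scipy.optimize import minimize
def box(x,y,yaw,lx,ly,z0,z1):
    c,s=np.cos(yaw),np.sin(yaw)
    return np.array([[x+c*a-s*b,y+s*a+c*b,z] for z in(z0,z1) for a in(-lx/2,lx/2) for b in(-ly/2,ly/2)])
def cyl(x,y,r,z0,z1):
    t=np.linspace(0,2*np.pi,24); return np.array([[x+r*np.cos(a),y+r*np.sin(a),z] for z in(z0,z1) for a in t])
def hullmask(c,P,S=4):
    p=cv2.convexHull(proj(c,P).astype(np.float32))
    m=np.zeros((384*S,512*S),np.uint8)
    cv2.fillPoly(m,[np.round((p+0.5)*S-0.5).astype(np.int32)],1)
    return cv2.resize(m.astype(np.float32),(512,384),interpolation=cv2.INTER_AREA)
def fit(views,f,x0,step):
    def cost(v):
        t=0
        for c,m in views:
            h=hullmask(c,f(v)); t+=np.abs(h-m).sum()/m.sum()
        return t
    x0=np.array(x0,float);S=np.vstack([x0]+[x0+np.eye(len(x0))[i]*step[i] for i in range(len(x0))])
    r=minimize(cost,x0,method="Nelder-Mead",options=dict(initial_simplex=S,xatol=1e-4,fatol=1e-4))
    return r.x,r.fun
E
cat > m1.py <<'E'
from h import *
C={n:cams.read_camera(n) for n in("scene","top")}
def best(n,q,rc):
    for d in models.silhouettes(n,q):
        if d["region"][rc]: return d["region"].astype(np.float32)
    print("none",n,q)
M=lambda q,s,t:[(C["scene"],best("scene",q,s)),(C["top"],best("top",q,t))]
cv=M("cover",(168,364),(208,151)); mt=M("mat",(238,122),(235,366))
cp=M("capacitor",(184,213),(236,280))
def each(name,v,f,x0,st):
    v=[(c,m) for c,m in v if m is not None]
    print(name,"both",*fit(v,f,x0,st))
    for u in v: print("   one",*fit([u],f,x0,st))
g=lambda r,c,z:atz(C["top"],r,c,z)
p=g(233.8,366,0); each("mat",mt,lambda v:box(*v,.26,.18,0,.002),[p[0],p[1],0],[.02,.02,.1])
p=g(202,148,.08); each("cover",cv,lambda v:box(*v,.168,.068,.006,.082),[p[0],p[1],0],[.02,.02,.1])
p=g(235,280,.05); each("cap",cp,lambda v:cyl(*v,.015,0,.06),[p[0],p[1]],[.01,.01])
# handle by brightness inside the cover
for n,rc in(("top",(150,238,128,172)),("scene",(110,200,330,410))):
    im=C[n]["pixels"].max(2).astype(int)
    print(n,im[rc[0]:rc[1]:6,rc[2]:rc[3]:3])
E
python3 m1.py
```

```text
mat both [ 0.49349732 -0.33920723  0.17058035] 0.03580981120467186
   one [ 0.49311322 -0.33908968  0.17069577] 0.013848054222762585
   one [ 0.4943718  -0.33943768  0.17063672] 0.02044481225311756
cover both [0.52348115 0.19565591 0.02082186] 0.11626609414815903
   one [0.52267699 0.19699384 0.00844204] 0.051961399614810944
   one [0.52311018 0.19471067 0.038927  ] 0.05985324829816818
cap both [ 0.46672736 -0.12984203] 0.20378217101097107
   one [ 0.46536681 -0.12821679] 0.08755218982696533
   one [ 0.4668915  -0.13129071] 0.07736280560493469
top [[171 169 172 172 175 172 174 172 176 172 171 173 174 171 173]
 [172 168 170 168 171 173 174 172 170 173 172 172 172 172 172]
 [171 169 167 166 167 166 164 158 165 163 164 167 167 167 174]
 [172 167 135  24  24  23  24  23  21  25  25  23  57  98 105]
 [171 168 105  23  23  24  25  22  25  23  23  22   7  21  78]
 [175 169  75  25  37  65  49  20  24  24  25  18   3  28 103]
 [175 161  46  22  99 155 108  38  24  23  26  16   7  36 113]
 [175 147  31  27 122 155  82  32  23  27  25   8   7  50 151]
 [175 122  24  35 145 155  69  24  27  27 
[... 1401 characters left out ...]
   4   4  37 131 139]
 [134  81  38  17   7   7  12   6   3   5   7   5   3   7   9   6   7   6
    7   5   5   5   6   8  80 138 139]
 [141 142 140 110  43  32  11   5   7   4   4   7   4   7   7   6   7   6
    4   7   4   5   8  13 114 140 139]
 [141 140 142 142 141 124  61  40  19   5   4   8   5   5   7   1   5   7
    4   3   5   8   8  33 131 136 136]
 [139 139 141 138 138 139 137 133  88  43  28   5   7   1   3   3   5   8
    2   6   6   2   7  62 127 136 134]
 [141 142 139 139 137 137 140 139 136 134 107  47  35  12   4  10   6   5
    8  15  24  35  37  45  97 135 137]
 [141 141 142 140 138 137 135 138 140 139 138 137 122  58  41  37  37  41
   54  67  74  74  74  75  85 133 133]]
```

```bash
cat > m2.py <<'E'
from h import *
C={n:cams.read_camera(n) for n in("scene","top")}
def seg(n,r,rc,th):
    im=C[n]["pixels"].max(2); m=np.zeros(im.shape,np.uint8)
    m[r[0]:r[1],r[2]:r[3]]=(im[r[0]:r[1],r[2]:r[3]]<th)
    k,l=cv2.connectedComponents(m); m=(l==l[rc]).astype(np.uint8)
    cs,_=cv2.findContours(m,cv2.RETR_EXTERNAL,cv2.CHAIN_APPROX_NONE); m[:]=0; cv2.drawContours(m,cs,-1,1,-1); return m.astype(np.float32)
# body cost: dark vs not dark inside window, pixels under handle ignored
def hm(n,v): 
    x,y,w=v; return hullmask(C[n],box(x,y,w,.07,.014,.082,.114))
ms={"top":seg("top",(155,245,120,180),(215,157),60),"scene":seg("scene",(110,205,325,410),(170,345),32)}
for n in ms: cv2.imwrite(f"pics/m_{n}.png",ms[n]*255)
def cost(v,ns):
    t=0
    for n in ns:
        b=hullmask(C[n],box(*v,.168,.068,.006,.082)); h=hm(n,v)
        t+=(np.abs(b-ms[n])*(1-h)).sum()/ms[n].sum()
        # handle: bright lit top face
    return t
for ns in(("top","scene"),("top",),("scene",)):
    r=minimize(cost,[.523,.196,.02],args=(ns,),method="Nelder-Mead",options=dict(initial_simplex=[[.523,.196,.02],[.535,.196,.02],[.523,.205,.02],[.523,.196,.08]]))
    print(ns,r.x,r.fun)
# handle top in top view
im=C["top"]["pixels"].max(2)[165:230,133:152].astype(np.float32); w=np.clip(im-60,0,None); w[:, :]=w
m=(im>90).astype(np.uint8);k,l,st,ce=cv2.connectedComponentsWithStats(m);print(st,ce)
i=1+np.argmax([s[4]*(1 if s[0]>0 else 0) for s in st[1:]])
cs,_=cv2.findContours((l==i).astype(np.uint8),0,1);(cx,cy),wh,a=cv2.minAreaRect(cs[0]);cx,cy=ce[i];print(wh,a,atz(C["top"],cy+165,cx+133,.114))
ys,xs=np.nonzero(l==i);P=np.array([atz(C["top"],yy+165,xx+133,.114)[:2] for yy,xx in zip(ys,xs)]);ev,V=np.linalg.eigh(np.cov(P.T));print(np.degrees(np.arctan2(V[1,1],V[0,1])),P.max(0),P.min(0))
# overlay
for n in C:
    a=C[n]["pixels"][:,:,::-1].copy();a=cv2.resize(a,None,fx=4,fy=4)
    v=minimize(cost,[.523,.196,.02],args=(("top","scene"),),method="Nelder-Mead",options=dict(initial_simplex=[[.523,.196,.02],[.535,.196,.02],[.523,.205,.02],[.523,.196,.08]])).x
    for B,col in((box(*v,.168,.068,.006,.082),(0,255,255)),(box(*v,.07,.014,.082,.114),(0,0,255))):
        p=(proj(C[n],B)+.5)*4
        for i,j in((0,1),(1,3),(3,2),(2,0),(4,5),(5,7),(7,6),(6,4),(0,4),(1,5),(2,6),(3,7)): cv2.line(a,tuple(int(q) for q in p[i]),tuple(int(q) for q in p[j]),col,1)
    u,w=((148,205) if n=="top" else (365,160)); a=a[(w-55)*4:(w+50)*4,(u-50)*4:(u+50)*4]; cv2.imwrite(f"pics/ov_{n}.png",a)
t=np.hstack([cv2.imread("pics/ov_top.png"),cv2.imread("pics/ov_scene.png")]);cv2.imwrite("pics/ov.png",t)
E
python3 m2.py
```

```text
('top', 'scene') [0.52403336 0.19281596 0.01583109] 0.10215164721012115
('top',) [0.52385108 0.19261297 0.02657376] 0.04019136354327202
('scene',) [ 0.52485223  0.19388996 -0.0218113 ] 0.04469524696469307
[[  0   0  19  65 998]
 [  0   0   3  21  36]
 [  5  16   9  31 201]] [[ 9.28557114 33.04809619]
 [ 0.5         7.75      ]
 [ 9.10447761 31.13930348]]
(6.625892162322998, 30.36867332458496) 6.34019136428833 [0.52232472 0.19531443 0.114     ]
-178.30399332458856 [0.55845862 0.20368251] [0.4874809  0.18704553][ WARN:0@2.675] global loadsave.cpp:1063 imwrite_ Unsupported depth image for selected encoder is fallbacked to CV_8U.
```

View pics/ov.png

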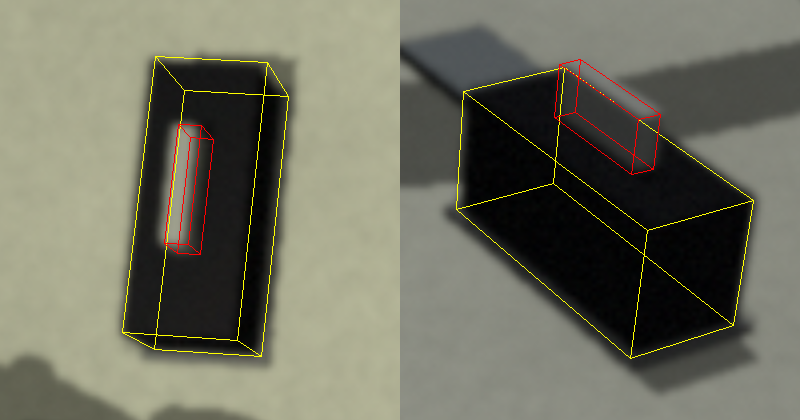

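Cover estimate: x 0.523, y 0.195, yaw about 1.5°. The two-view overlay agrees to 2–3 mm. I'll move above the handle now.

Request:
move_arm --steps '[1,2.03,-2.81,0,0,0,1.15,1,2.03,-2.81,0,0,0,1.15,1,2.03,-2.81,0,0,0,1.15,1,2.03,-2.81,0,0,0,1.15,1,2.03,-2.81,0,0,0,1.15,1,2.03,-2.81,0,0,0,1.15,1,2.03,-2.81,0,0,0,1.15,1,2.03,-2.81,0,0,0,1.15]' --newtons 60

```text
t: 2.2
eef_pos: [0.3612, 0.4193, 0.2196]
tool_rot: [0.0, 0.068, 0.998, 0.0]
contact_force: [0.0, 0.8, -0.1]
gripper_width: 1.005
```

Request:
move_arm --steps '[1,2.03,-2.81,0,0,0,1.15,1,2.03,-2.81,0,0,0,1.15,1,2.03,-2.81,0,0,0,1.15,1,2.03,-2.81,0,0,0,1.15,1,2.03,-2.81,0,0,0,1.15,1,2.03,-2.81,0,0,0,1.15,1,2.03,-2.81,0,0,0,1.15,1,2.03,-2.81,0,0,0,1.15]'

```text
t: 3.0
eef_pos: [0.5236, 0.1945, 0.2196]
tool_rot: [0.0, -0.012, 1.0, 0.0]
contact_force: [0.8, 0.7, 0.8]
gripper_width: 1.002
```

Request:
move_arm --steps '[1,0,0,0,0,0,0,1,0,0,0,0,0,0,1,0,0,0,0,0,0]'

```text
t: 3.3
eef_pos: [0.5223, 0.1968, 0.2193]
tool_rot: [-0.0, -0.012, 1.0, 0.0]
contact_force: [-0.1, 1.1, 0.1]
gripper_width: 1.001
```

Request:
move_arm --steps '[1,0,0,-2.5,0,0,0,1,0,0,-2.5,0,0,0,1,0,0,-1.5,0,0,0,1,0,0,-1.2,0,0,0,1,0,0,0,0,0,0]'

```text
t: 3.8
eef_pos: [0.5214, 0.1964, 0.1409]
tool_rot: [-0.001, -0.013, 1.0, -0.0]
contact_force: [-0.1, 0.6, 0.3]
gripper_width: 1.003
```

```bash
python3 - <<'E'
from h import *
o=status.get_obs();print(o["eef_pos"],o["contact_force"])
t=[]
for n,(u,w) in(("top",(148,205)),("scene",(365,150))):
    c=cams.read_camera(n);a=c["pixels"][w-55:w+55,u-55:u+55,::-1];t.append(cv2.resize(a,None,fx=3.6,fy=3.6,interpolation=cv2.INTER_CUBIC))
cv2.imwrite("pics/pre.png",np.hstack(t))
E
```

```text
[0.52139708 0.19637957 0.14087634] [-0.12594417  0.6334611   0.2964696 ]
```

View pics/pre.png

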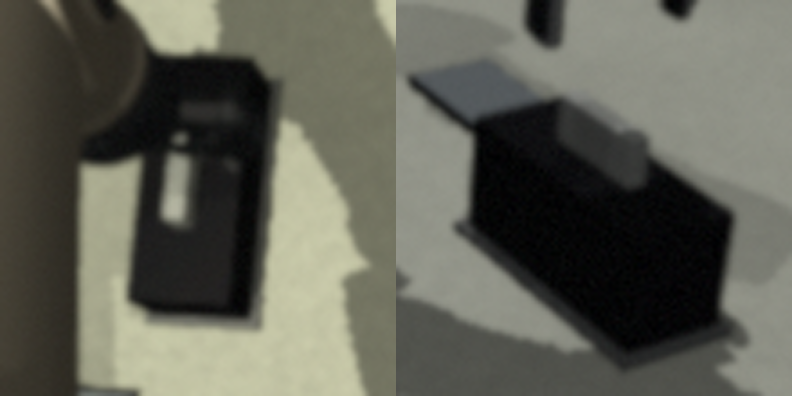

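```bash
python3 - <<'E'
from h import *
c=cams.read_camera("scene");o=status.get_obs()
e=o["eef_pos"];print(e)
a=cv2.resize(c["pixels"][:,:,::-1],None,fx=4,fy=4)
for dz in(0,-.012,-.025):
  for dy in(-.0425,0,.0425):
    p=proj(c,e+[0,dy,dz])[0];print(dz,dy,p);cv2.circle(a,(int(p[0]*4+2),int(p[1]*4+2)),4,(0,0,255),-1)
p=proj(c,[.5225,.195,.114])[0];print(p);cv2.circle(a,(int(p[0]*4+2),int(p[1]*4+2)),4,(0,255,0),-1)
cv2.imwrite("pics/pre2.png",a[60*4:205*4,290*4:470*4])
E
```

```text
[0.52328802 0.19634581 0.14311544]
0 -0.0425 [352.09202324 117.31876633]
0 0 [369.24429223 113.56425603]
0 0.0425 [385.70345667 109.99614816]
-0.012 -0.0425 [351.62999747 122.65650021]
-0.012 0 [368.69412828 118.82286976]
-0.012 0.0425 [385.07552377 115.17332358]
-0.025 -0.0425 [351.13015824 128.36933456]
-0.025 0 [368.09877239 124.4534028 ]
-0.025 0.0425 [384.39571151 120.71902753]
[367.16658552 126.18866282]
```

View pics/pre2.png

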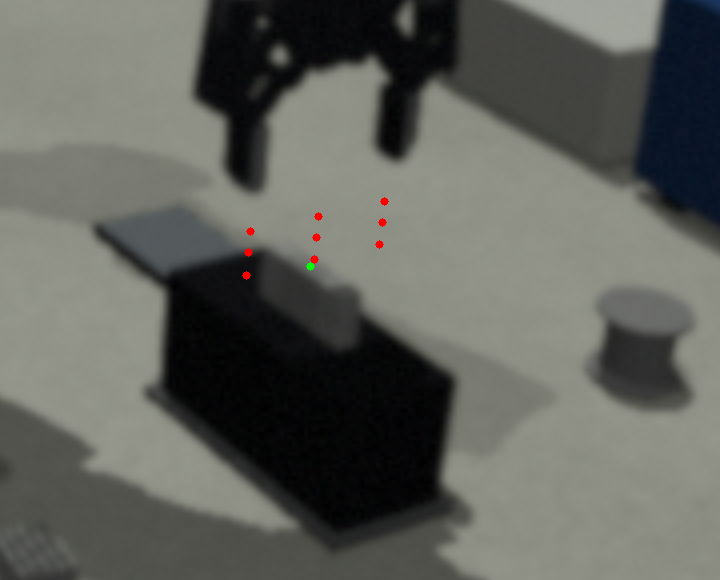

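```bash
python3 - <<'E'
from h import *
c=cams.read_camera("top");o=status.get_obs()
e=o["eef_pos"];print(e,o["q"])
a=cv2.resize(c["pixels"][:,:,::-1],None,fx=5,fy=5,interpolation=cv2.INTER_CUBIC)
a=np.clip(a.astype(float)*1.0,0,255);a=(255*(a/255)**.5).astype(np.uint8)
for dz in(0.03,0,-.025):
  for dy in(-.0425,0,.0425):
    p=proj(c,e+[0,dy,dz])[0];cv2.circle(a,(int(p[0]*5+2),int(p[1]*5+2)),4,(0,0,255) if dz<0 else (255,0,255),1)
p=proj(c,[.5225,.195,.114])[0];cv2.circle(a,(int(p[0]*5+2),int(p[1]*5+2)),4,(0,255,0),1)
cv2.imwrite("pics/pre3.png",a[145*5:260*5,80*5:230*5])
E
```

```text
[0.5234565  0.19624884 0.1432998 ] [-0.60545791  0.3751478   0.1690897   1.92004872 -0.08229141  0.85118638
  1.20073136]
```

View pics/pre3.png

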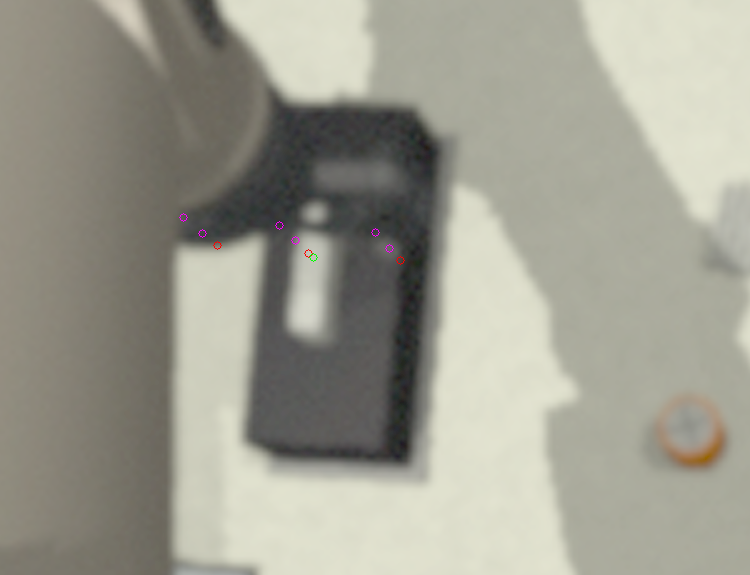

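```bash
python3 - <<'E'
from h import *
c=cams.read_camera("scene")
for r,cc in((107.5,352.5),(99.5,388.75)):
  for x in(.512,.523,.534):
    o,d=ray(c,r,cc); print(x,o+d*(x-o[0])/d[0])
print(status.get_obs()["eef_pos"])
E
```

```text
0.512 [0.512      0.16094225 0.15878939]
0.523 [0.523      0.15300355 0.16487622]
0.534 [0.534      0.14506485 0.17096306]
0.512 [0.512      0.25321496 0.15998617]
0.523 [0.523      0.2439066  0.16605525]
0.534 [0.534      0.23459825 0.17212432]
[0.52347523 0.19614645 0.14329801]
```

```bash
python3 - <<'E'
from h import *
c=cams.read_camera("scene")
a=c["pixels"][70:140,330:420,::-1];a=(255*(a/255.)**.6).astype(np.uint8)
cv2.imwrite("pics/tip.png",cv2.resize(a,None,fx=8,fy=8,interpolation=cv2.INTER_NEAREST))
E
```

```text
(no output)
```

View pics/tip.png

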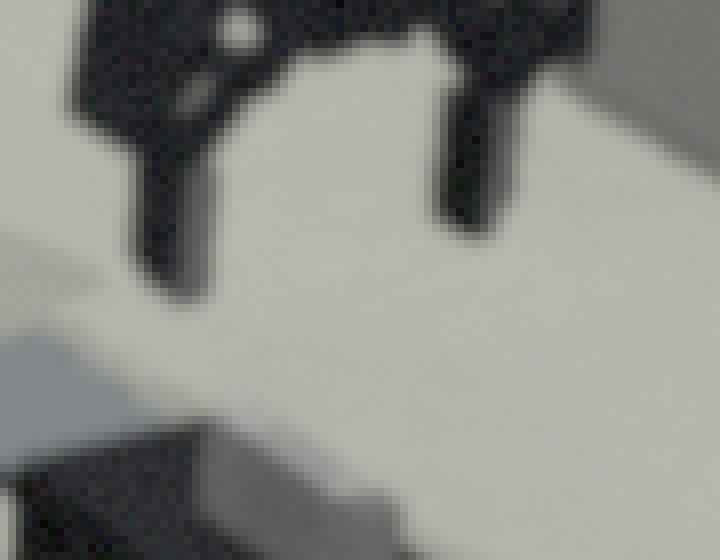

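Request:
move_arm --steps '[1,0,0,-1.5,0,0,0,1,0,0,-1.5,0,0,0,1,0,0,0,0,0,0,1,0,0,0,0,0,0]'

```text
t: 4.5
eef_pos: [0.5231, 0.1957, 0.1128]
tool_rot: [0.0, -0.012, 1.0, 0.0]
contact_force: [0.1, 0.2, -0.4]
gripper_width: 1.003
```

```bash
python3 - <<'E'
from h import *
c=cams.read_camera("scene");print(status.get_obs()["eef_pos"])
a=c["pixels"][70:145,320:420,::-1];a=(255*(a/255.)**.6).astype(np.uint8)
cv2.imwrite("pics/tip2.png",cv2.resize(a,None,fx=8,fy=8,interpolation=cv2.INTER_NEAREST))
E
```

```text
[0.52340424 0.19588446 0.1131472 ]
```

View pics/tip2.png

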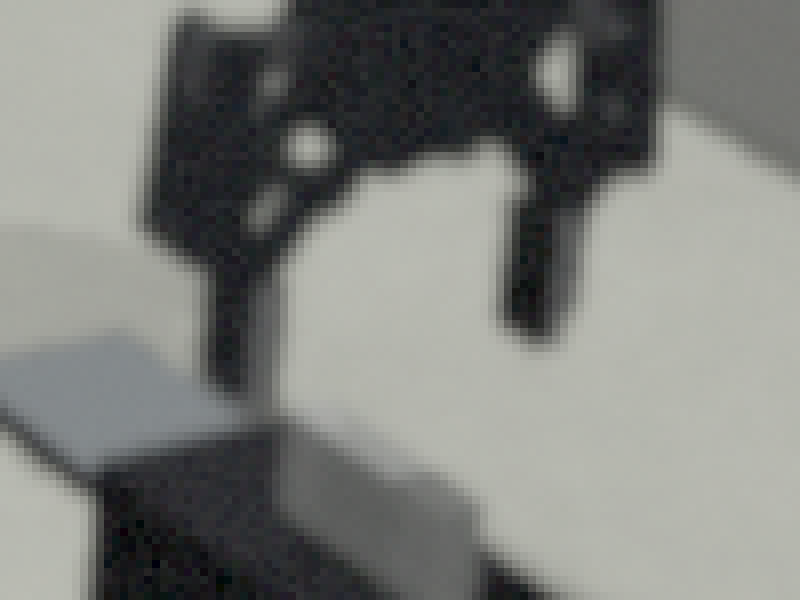

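The camera puts the fingertips about 30 mm higher than the nominal geometry does. Closing here settles it: if the nominal figures are right, it grips the handle; if not, it shuts on air.

Request:
move_arm --steps '[-1,0,0,0,0,0,0,-1,0,0,0,0,0,0,-1,0,0,0,0,0,0,-1,0,0,0,0,0,0,-1,0,0,0,0,0,0,-1,0,0,0,0,0,0,-1,0,0,0,0,0,0]' --newtons 40

```text
t: 5.25
eef_pos: [0.5229, 0.1957, 0.1123]
tool_rot: [-0.0, -0.012, 1.0, -0.0]
contact_force: [-0.2, -0.5, 0.1]
gripper_width: 0.0
```

```bash
python3 - <<'E'
from h import *
c=cams.read_camera("scene");print(status.get_obs()["eef_pos"])
a=c["pixels"][70:145,320:420,::-1];a=(255*(a/255.)**.6).astype(np.uint8)
cv2.imwrite("pics/tip3.png",cv2.resize(a,None,fx=8,fy=8,interpolation=cv2.INTER_NEAREST))
E
```

```text
[0.52284419 0.19571284 0.11229543]
```

View pics/tip3.png

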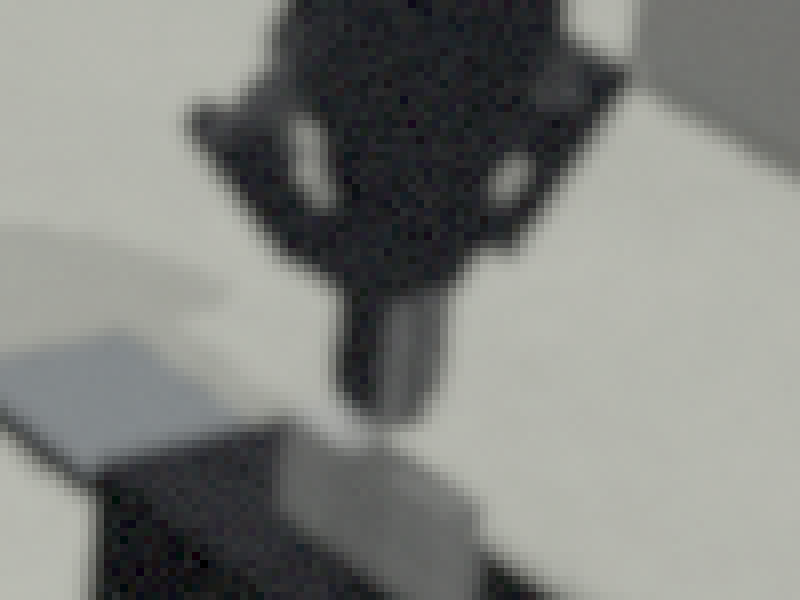

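The fingers shut on air just above the handle, with the tips at about (369,122) in scene. So the tool really sits about 30 mm higher than its reading. I'll open, go down 3 cm and grip.

Request:
move_arm --steps '[1,0,0,0,0,0,0,1,0,0,0,0,0,0,1,0,0,0,0,0,0,1,0,0,0,0,0,0,1,0,0,0,0,0,0,1,0,0,-1,0,0,0,1,0,0,-1,0,0,0,1,0,0,-1,0,0,0]'

```text
t: 6.1
eef_pos: [0.5224, 0.1956, 0.0811]
tool_rot: [-0.0, -0.012, 1.0, -0.0]
contact_force: [0.2, 0.6, -0.7]
gripper_width: 0.998
```

Request:
move_arm --steps '[-1,0,0,0,0,0,0,-1,0,0,0,0,0,0,-1,0,0,0,0,0,0,-1,0,0,0,0,0,0,-1,0,0,0,0,0,0,-1,0,0,0,0,0,0,-1,0,0,0,0,0,0]' --newtons 50

```text
t: 6.8
eef_pos: [0.523, 0.196, 0.0826]
tool_rot: [0.0, -0.012, 1.0, 0.0]
contact_force: [0.4, 0.8, -0.1]
gripper_width: 0.153
```

```bash
python3 - <<'E'
from h import *
c=cams.read_camera("scene");o=status.get_obs();print(o["eef_pos"],o["contact_force"],o["gripper_width"])
a=c["pixels"][70:145,320:420,::-1];a=(255*(a/255.)**.6).astype(np.uint8)
cv2.imwrite("pics/tip4.png",cv2.resize(a,None,fx=8,fy=8,interpolation=cv2.INTER_NEAREST))
E
```

```text
[0.52302048 0.19598877 0.08256381] [ 1.01957513 -0.0247619   1.16178271] 0.14601285822987659
```

View pics/tip4.png

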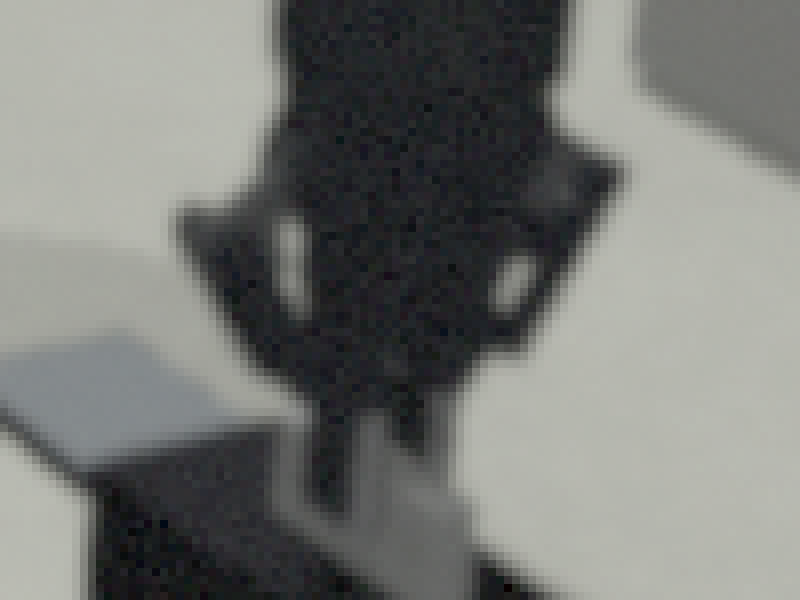

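Request:
move_arm --steps '[-1,0,0,1,0,0,0,-1,0,0,1,0,0,0,-1,0,0,2,0,0,0,-1,0,0,2,0,0,0,-1,0,0,2,0,0,0,-1,0,0,2,0,0,0,-1,0,0,2,0,0,0,-1,0,0,0,0,0,0]'

```text
t: 7.65
eef_pos: [0.5246, 0.1962, 0.2056]
tool_rot: [0.003, -0.011, 1.0, 0.001]
contact_force: [0.0, -0.5, -3.3]
gripper_width: 0.15
```

```bash
python3 - <<'E'
from h import *
o=status.get_obs();print(o["eef_pos"],o["contact_force"],o["gripper_width"])
t=[]
for n in("scene","top"):
    c=cams.read_camera(n);save(c,n+"_lift.png");a=c["pixels"][40:340,60:460,::-1];a=(255*(a/255.)**.6).astype(np.uint8);t.append(a)
cv2.imwrite("pics/lift.png",np.hstack(t))
E
```

```text
[0.52458382 0.19617704 0.20561066] [ 0.03358186 -0.51607419 -3.28786982] 0.1500655172533709
```

View pics/lift.png

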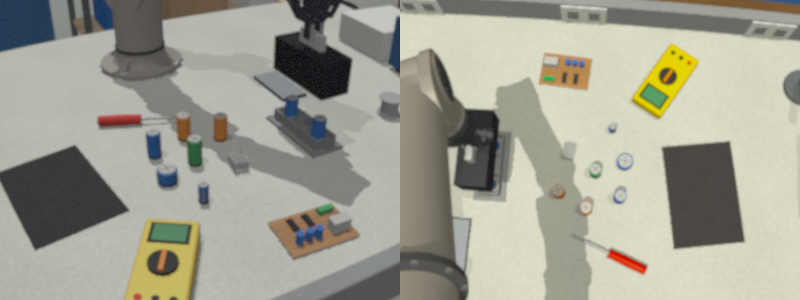

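The cover is off and held. The middle cell looks empty, between blue cans in scene. I'll carry the cover to the mat.

Request:
move_arm --steps '[-1,-0.1,-1.4,0,0,0,0.5,-1,-0.2,-3.5,0,0,0,0.5,-1,-0.2,-3.5,0,0,0,0.5,-1,-0.2,-3.5,0,0,0,0.5,-1,-0.2,-3.5,0,0,0,0.5,-1,-0.2,-3.5,0,0,0,0.5,-1,-0.2,-3.5,0,0,0,0.5,-1,-0.2,-3.5,0,0,0,0.5]'

```text
t: 8.55
eef_pos: [0.5065, -0.0647, 0.201]
tool_rot: [-0.001, -0.047, 0.999, -0.0]
contact_force: [1.4, -0.1, -3.0]
gripper_width: 0.154
```

Request:
move_arm --steps '[-1,-0.2,-3.5,0,0,0,0.5,-1,-0.2,-3.5,0,0,0,0.5,-1,-0.2,-3.5,0,0,0,0.5,-1,-0.2,-3.5,0,0,0,0.5,-1,-0.2,-3.5,0,0,0,0.5,-1,-0.2,-3.5,0,0,0,0.5,-1,-0.2,-3.5,0,0,0,0.5,-1,-0.1,-3,0,0,0,0.5]'

```text
t: 9.35
eef_pos: [0.4913, -0.3399, 0.2007]
tool_rot: [-0.001, -0.081, 0.997, 0.0]
contact_force: [0.3, -0.0, -3.4]
gripper_width: 0.149
```

Request:
move_arm --steps '[-1,0,0,0,0,0,0,-1,0,0,-2,0,0,0,-1,0,0,-2,0,0,0,-1,0,0,-2,0,0,0,-1,0,0,-1,0,0,0,-1,0,0,0,0,0,0,-1,0,0,0,0,0,0]'

```text
t: 10.05
eef_pos: [0.493, -0.3382, 0.1324]
tool_rot: [-0.0, -0.081, 0.997, 0.0]
contact_force: [0.5, 0.0, -1.8]
gripper_width: 0.151
```

```bash
python3 - <<'E'
from h import *
o=status.get_obs();print(o["eef_pos"],o["tool_rot"],o["contact_force"],o["gripper_width"])
t=[]
for n in("scene","top"):
    c=cams.read_camera(n);save(c,n+"_mat.png");a=c["pixels"][40:340,60:460,::-1];a=(255*(a/255.)**.6).astype(np.uint8);t.append(a)
cv2.imwrite("pics/mat.png",np.hstack(t))
E
```

```text
[ 0.49295296 -0.3382293   0.13243674] [-1.14266386e-04 -8.14394434e-02  9.96678285e-01  7.56202175e-06] [ 0.48530349  0.02576763 -1.76065591] 0.1513149830945579
```

View pics/mat.png

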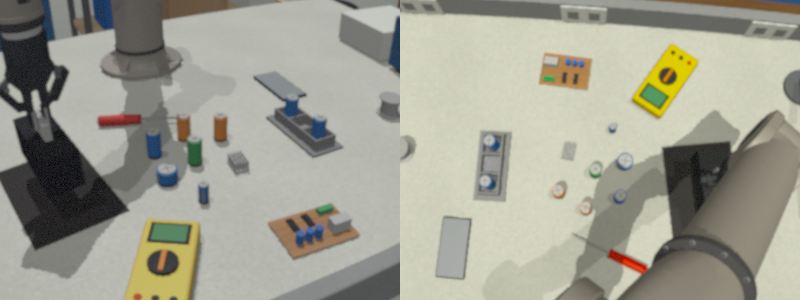

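Over the mat as planned. The crate is now clear, and its middle cell is empty. I'll lower the cover.

Request:
move_arm --steps '[-1,0,0,-1.5,0,0,0,-1,0,0,-1.5,0,0,0,-1,0,0,-1,0,0,0,-1,0,0,-0.8,0,0,0,-1,0,0,0,0,0,0,-1,0,0,0,0,0,0]'

```text
t: 10.75
eef_pos: [0.4928, -0.3384, 0.0841]
tool_rot: [-0.0, -0.081, 0.997, 0.0]
contact_force: [0.2, -0.2, -1.7]
gripper_width: 0.15
```

Request:
move_arm --steps '[-1,0,0,-0.2,0,0,0,-1,0,0,-0.2,0,0,0,-1,0,0,0,0,0,0]'

```text
t: 11.05
eef_pos: [0.4929, -0.3383, 0.0803]
tool_rot: [0.0, -0.081, 0.997, 0.0]
contact_force: [-0.0, 0.4, -3.3]
gripper_width: 0.151
```

Request:
move_arm --steps '[-1,0,0,-0.1,0,0,0,-1,0,0,-0.1,0,0,0,-1,0,0,0,0,0,0]'

```text
t: 11.35
eef_pos: [0.493, -0.3383, 0.0786]
tool_rot: [0.0, -0.081, 0.997, -0.0]
contact_force: [-0.7, 1.9, 0.4]
gripper_width: 0.15
```

```bash
python3 - <<'E'
from h import *
o=status.get_obs();print(o["eef_pos"],o["tool_rot"],o["contact_force"],o["gripper_width"])
c=cams.read_camera("scene");save(c,"s_mat2.png");a=c["pixels"][100:300,40:200,::-1];a=(255*(a/255.)**.5).astype(np.uint8)
cv2.imwrite("pics/mat2.png",cv2.resize(a,None,fx=3,fy=3,interpolation=cv2.INTER_CUBIC))
E
```

```text
[ 0.49296802 -0.33833112  0.07858622] [ 1.31933336e-04 -8.13994732e-02  9.96681548e-01 -8.45052966e-06] [-0.7430375   1.90846108  0.44473763] 0.14955667399359535
```

View pics/mat2.png

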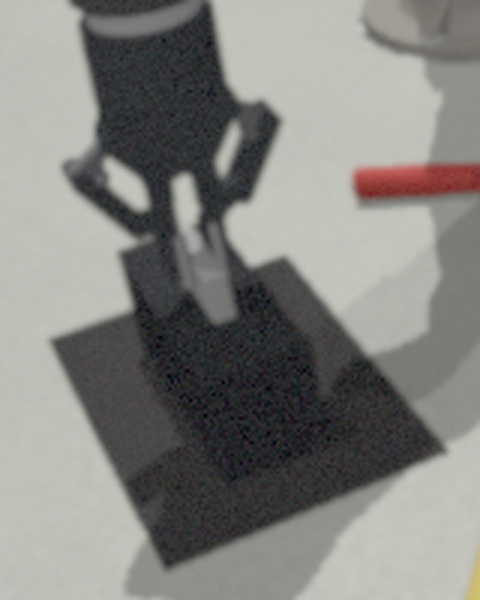

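The weight came off exactly at the predicted height, so the cover is on the mat. Releasing and lifting.

Request:
move_arm --steps '[1,0,0,0,0,0,0,1,0,0,0,0,0,0,1,0,0,0,0,0,0,1,0,0,0,0,0,0,1,0,0,0,0,0,0,1,0,0,0,0,0,0,1,0,0,0,0,0,0]'

```text
t: 12.1
eef_pos: [0.4929, -0.3383, 0.0783]
tool_rot: [-0.0, -0.081, 0.997, -0.0]
contact_force: [-0.5, -0.0, -0.5]
gripper_width: 1.002
```

Request:
move_arm --steps '[1,0,0,1,0,0,0,1,0,0,2,0,0,0,1,0,0,3,0,0,0,1,0,0,3,0,0,0,1,0,0,3,0,0,0,1,0,0,0,0,0,0]'

```text
t: 12.7
eef_pos: [0.4951, -0.3402, 0.2035]
tool_rot: [0.004, -0.081, 0.997, -0.002]
contact_force: [0.5, -0.3, -0.2]
gripper_width: 0.996
```

```bash
cat > m3.py <<'E'
from h import *
o=status.get_obs();print(o["eef_pos"],o["contact_force"],o["gripper_width"])
C={}
for n in("scene","top"):
    c=C[n]=cams.read_camera(n);save(c,n+"_b.png")
    for q in("free_cell","cover","capacitor"):
        print(n,q,[(round(d["score"],2),np.round(d["position"],1)) for d in models.place_of(n,q)])
    for d in models.place_of(n,"free_cell")[:1]:
        print("  ->",atz(c,*d["position"],.006))
a=C["top"]["pixels"][150:260,110:300,::-1]
cv2.imwrite("pics/b1.png",cv2.resize(a,None,fx=4,fy=4,interpolation=cv2.INTER_CUBIC))
a=C["scene"]["pixels"][100:220,200:410,::-1];a=(255*(a/255.)**.7).astype(np.uint8)
cv2.imwrite("pics/b2.png",cv2.resize(a,None,fx=3.8,fy=3.8,interpolation=cv2.INTER_CUBIC))
E
python3 m3.py
```

```text
[ 0.49506747 -0.34017597  0.20353493] [ 0.52304945 -0.3152438  -0.2046435 ] 0.9964248298978302
scene free_cell [(0.4, array([169.3, 364.3]))]
scene cover [(0.75, array([232. , 116.2]))]
scene capacitor [(0.92, array([176.8, 242.2])), (0.91, array([186.7, 279. ])), (0.87, array([196.3, 216.5])), (0.84, array([203., 256.]))]
  -> [0.52142716 0.20104483 0.006     ]
top free_cell [(0.79, array([204.9, 148.6]))]
top cover [(0.79, array([236.2, 363.6]))]
top capacitor [(0.73, array([231.7, 360.6])), (0.71, array([236.3, 279.3])), (0.61, array([232.7, 220.7])), (0.59, array([252.1, 245.2])), (0.45, array([212.6, 256.3]))]
  -> [0.52293893 0.20409789 0.006     ]
```

View pics/b1.png

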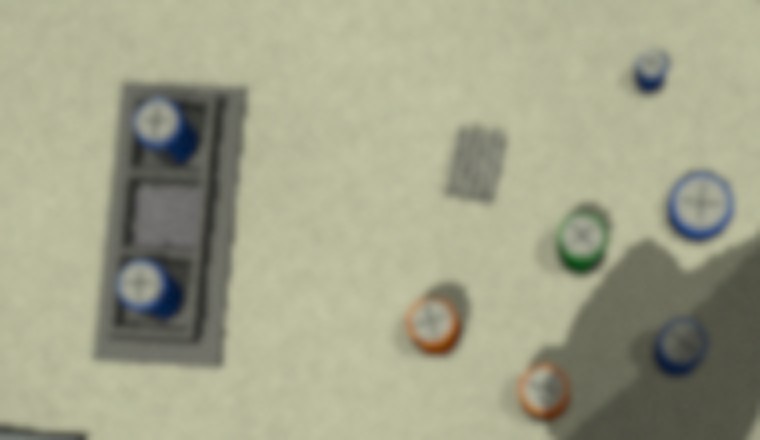

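View pics/b2.png

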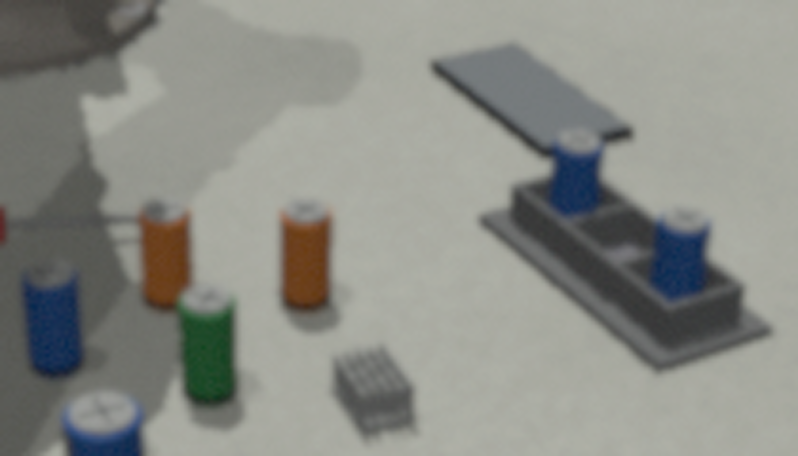

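```bash
cat > m4.py <<'E'
from h import *
C={n:cams.read_camera(n) for n in("scene","top")}
pts={"top":[(149.3,180.2),(145.4,220.8)],"scene":[(200+686/3.8-.4,100+218/3.8-.4),(200+577/3.8-.4,100+139/3.8-.4)]}
for n in C:
    P=[atz(C[n],v,u,.066) for u,v in pts[n]];print(n,P[0],P[1],"mid",(P[0]+P[1])/2,"yaw",np.degrees(np.arctan2(P[0][1]-P[1][1],P[0][0]-P[1][0])))
for i in(0,1): print("tri",tri([ray(C[n],pts[n][i][1],pts[n][i][0]) for n in C]))
t=[]
for n,(u,v) in(("top",(145,203)),("scene",(365,155))):
    a=cv2.resize(C[n]["pixels"][:,:,::-1],None,fx=5,fy=5,interpolation=cv2.INTER_CUBIC)
    for (x,y,w),col in(((.523,.196,.03),(0,255,255)),):
        for B in(box(x,y,w,.154,.054,.006,.030),box(x,y,w,.046,.046,.006,.030)):
            p=(proj(C[n],B)+.5)*5
            for i,j in((0,1),(1,3),(3,2),(2,0),(4,5),(5,7),(7,6),(6,4)): cv2.line(a,tuple(int(q) for q in p[i]),tuple(int(q) for q in p[j]),col if i<4 else (0,0,255),1)
    t.append(a[(v-45)*5:(v+45)*5,(u-40)*5:(u+40)*5])
cv2.imwrite("pics/cell.png",np.hstack(t))
E
python3 m4.py
```

```text
scene [0.57356981 0.19756525 0.066     ] [0.47120461 0.19423483 0.066     ] mid [0.52238721 0.19590004 0.066     ] yaw 1.8634430545601999
top [0.57266399 0.19551873 0.066     ] [0.47306541 0.192238   0.066     ] mid [0.5228647  0.19387836 0.066     ] yaw 1.886612309940392
tri [0.57327793 0.19652596 0.06580837]
tri [0.47309888 0.19234132 0.06722215]
```

View pics/cell.png

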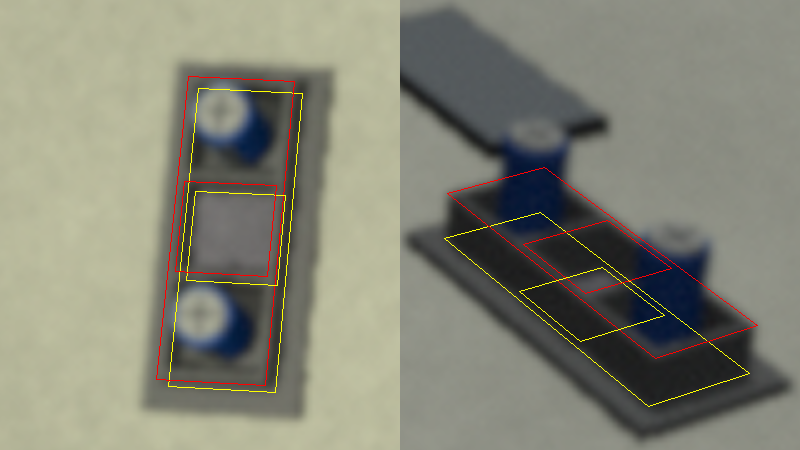

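The cell centre is about (0.523, 0.195), yaw 1.8°. Next is the tall blue can at about (0.467, -0.130).

Request:
move_arm --steps '[1,-0.33,2.6,0,0,0,-0.94,1,-0.33,2.6,0,0,0,-0.94,1,-0.33,2.6,0,0,0,-0.94,1,-0.33,2.6,0,0,0,-0.94,1,-0.33,2.6,0,0,0,-0.94,1,-0.33,2.6,0,0,0,-0.94,1,-0.33,2.6,0,0,0,-0.94,1,-0.3,2.6,0,0,0,-0.94]'

```text
t: 14.1
eef_pos: [0.4665, -0.1294, 0.1984]
tool_rot: [0.0, -0.015, 1.0, 0.0]
contact_force: [0.0, -0.1, -0.6]
gripper_width: 1.004
```

Request:
move_arm --steps '[1,0,0,-2,0,0,0,1,0,0,-3,0,0,0,1,0,0,-3,0,0,0,1,0,0,-2,0,0,0,1,0,0,-1,0,0,0,1,0,0,0,0,0,0,1,0,0,0,0,0,0]'

```text
t: 14.8
eef_pos: [0.4673, -0.1305, 0.089]
tool_rot: [0.0, -0.016, 1.0, -0.0]
contact_force: [0.5, 0.1, -0.2]
gripper_width: 1.006
```

```bash
cat > look.py <<'E'
import sys
from h import *
o=status.get_obs();e=o["eef_pos"];print(o["t"],e,o["tool_rot"],o["contact_force"],o["gripper_width"])
u,v=int(sys.argv[1]),int(sys.argv[2])
c=cams.read_camera("scene");a=(255*(c["pixels"][:,:,::-1]/255.)**.6).astype(np.uint8)
a=cv2.resize(a,None,fx=6,fy=6,interpolation=cv2.INTER_CUBIC)
for dz,col in((.007,(0,0,255)),(.02,(0,255,255))):
  for dy in(-.0425,0,.0425):
    p=proj(c,e+[0,dy,dz])[0];cv2.circle(a,(int(p[0]*6+3),int(p[1]*6+3)),4,col,1)
cv2.imwrite("pics/"+sys.argv[3],a[(v-48)*6:(v+48)*6,(u-60)*6:(u+60)*6])
E
python3 look.py 225 165 d1.png
```

```text
14.8 [ 0.46732315 -0.13054144  0.08895183] [ 4.37169863e-04 -1.57004972e-02  9.99876641e-01 -8.20068929e-05] [ 0.50123198  0.06596437 -0.22521646] 1.0061725584345957
```

View pics/d1.png

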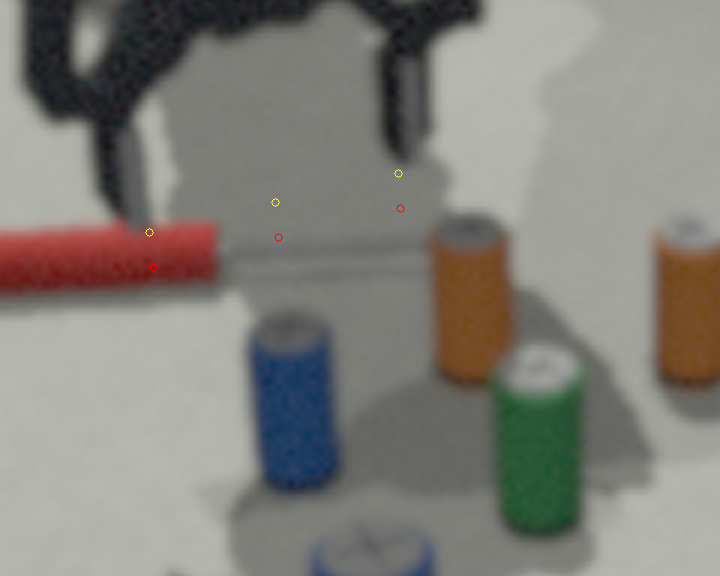

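```bash
python3 - <<'E'
from h import *
c=cams.read_camera("top")
print(atz(c,247.3,245.6,.06),atz(c,209,255.2,.06),atz(c,235.2,279.8,.06))
E
```

```text
[ 0.43035597 -0.05009973  0.06      ] [ 0.52350979 -0.06551113  0.06      ] [ 0.46523095 -0.12833638  0.06      ]
```

Request:
move_arm --steps '[1,-0.1,0.1,-2,0,0,0,1,0,0,-2,0,0,0,1,0,0,-1.2,0,0,0,1,0,0,-1,0,0,0,1,0,0,0,0,0,0]'

```text
t: 15.4
eef_pos: [0.4654, -0.1292, 0.0257]
tool_rot: [-0.001, -0.016, 1.0, 0.0]
contact_force: [-0.8, -0.4, 0.8]
gripper_width: 0.998
```

Request:
move_arm --steps '[-1,0,0,0,0,0,0,-1,0,0,0,0,0,0,-1,0,0,0,0,0,0,-1,0,0,0,0,0,0,-1,0,0,0,0,0,0,-1,0,0,0,0,0,0]' --newtons 30

```text
t: 16.0
eef_pos: [0.4662, -0.1292, 0.0267]
tool_rot: [0.0, -0.016, 1.0, 0.0]
contact_force: [-0.4, 1.1, 5.8]
gripper_width: 0.341
```

```bash
python3 look.py 225 165 d2.png
```

```text
16.0 [ 0.46623707 -0.12922869  0.02674642] [ 4.63255107e-04 -1.58862251e-02  9.99873697e-01  5.35617577e-05] [-0.36836155  1.07160734  5.80149567] 0.34136784800944986
```

View pics/d2.png

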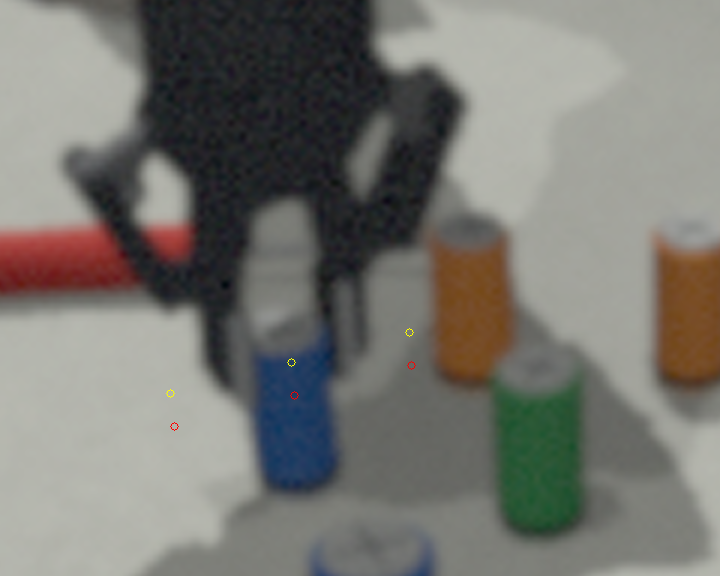

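Request:
move_arm --steps '[-1,0,0,1,0,0,0,-1,0,0,2,0,0,0,-1,0,0,3,0,0,0,-1,0,0,3,0,0,0,-1,0,0,2,0,0,0,-1,0,0,0,0,0,0]'

```text
t: 16.65
eef_pos: [0.4674, -0.1298, 0.1392]
tool_rot: [0.003, -0.016, 1.0, -0.0]
contact_force: [1.0, 0.4, -0.8]
gripper_width: 0.336
```

Request:
move_arm --steps '[-1,0.5,3,0,0,0,0,-1,0.5,3,0,0,0,0,-1,0.5,3,0,0,0,0,-1,0.5,3,0,0,0,0,-1,0.5,3,0,0,0,0,-1,0.5,3,0,0,0,0,-1,0.5,3,0,0,0,0,-1,0.5,3,0,0,0,0]'

```text
t: 17.45
eef_pos: [0.505, 0.1116, 0.1354]
tool_rot: [-0.001, -0.016, 1.0, -0.0]
contact_force: [0.5, -0.6, -0.9]
gripper_width: 0.336
```

Request:
move_arm --steps '[-1,0.6,3,0,0,0,0,-1,0.6,3,0,0,0,0,-1,0.5,2.4,0,0,0,0,-1,0,0,0,0,0,0,-1,0,0,-2,0,0,0,-1,0,0,-1,0,0,0,-1,0,0,0,0,0,0,-1,0,0,0,0,0,0]'

```text
t: 18.25
eef_pos: [0.5225, 0.1939, 0.1061]
tool_rot: [-0.0, -0.015, 1.0, -0.0]
contact_force: [0.8, -0.8, -1.0]
gripper_width: 0.337
```

```bash
python3 look.py 365 140 d3.png; python3 - <<'E'
from h import *
c=cams.read_camera("top");a=c["pixels"][145:265,90:210,::-1];a=(255*(a/255.)**.6).astype(np.uint8)
cv2.imwrite("pics/d3t.png",cv2.resize(a,None,fx=5,fy=5,interpolation=cv2.INTER_CUBIC))
E
```

```text
18.25 [0.5225303  0.19391406 0.10609842] [-4.44982498e-04 -1.53988601e-02  9.99881276e-01 -3.34615494e-04] [ 0.81030439 -0.8026356  -1.03818769] 0.3367164982380405
```

View pics/d3.png

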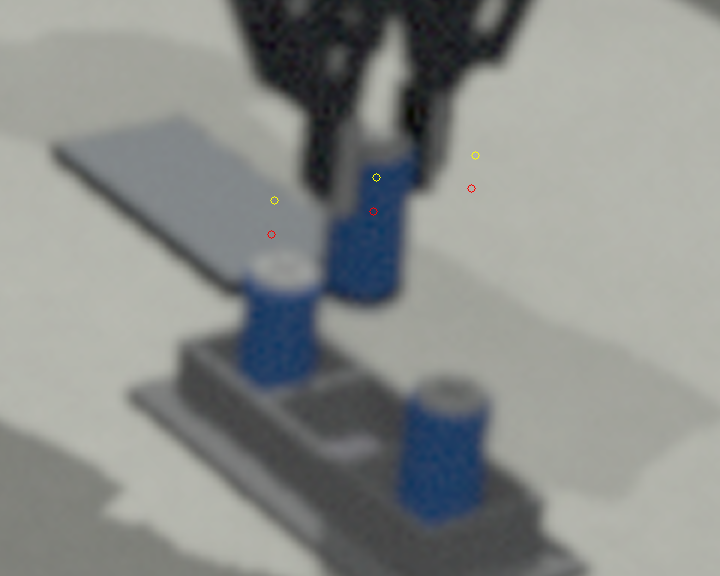

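View pics/d3t.png

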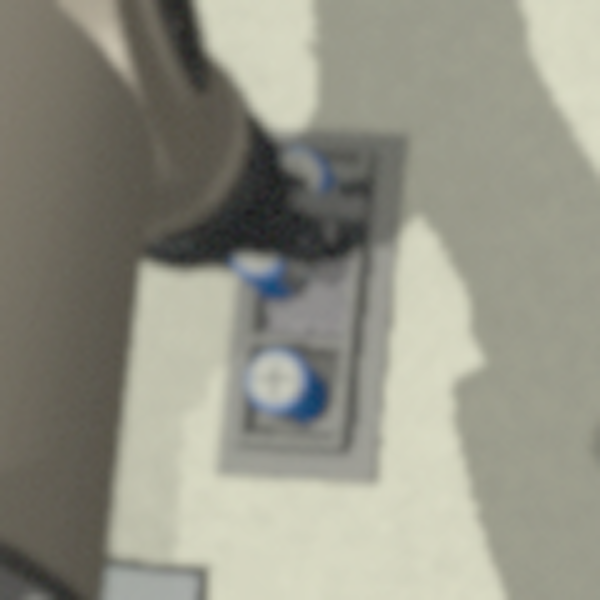

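```bash
python3 - <<'E'
from h import *
c=cams.read_camera("scene")
for P in([.5225,.195,.0795],[.5225,.195,.1395],[.523,.195,.03],[.523,.195,.006]): print(P,(proj(c,P)[0]+.5-[305,92])*6)
t=cams.read_camera("top")
for P in([.5225,.195,.0795],[.5225,.195,.1395]): print(P,(proj(t,P)[0]+.5-[90,145])*5)
E
```

```text
[0.5225, 0.195, 0.0795] [366.63430131 295.44832741]
[0.5225, 0.195, 0.1395] [382.95143585 141.72781687]
[0.523, 0.195, 0.03] [354.11095995 416.35618769]
[0.523, 0.195, 0.006] [347.71886618 472.59104417]
[0.5225, 0.195, 0.0795] [280.53370203 273.67537413]
[0.5225, 0.195, 0.1395] [250.63485925 245.53634372]
```

The held can projects where expected: bottom at (366,295) and top at (383,142) in the crop. It is not tilted and sits over the middle pocket. Lowering it in.

Request:
move_arm --steps '[-1,0,0,-1.5,0,0,0,-1,0,0,-1.5,0,0,0,-1,0,0,-1,0,0,0,-1,0,0,-1,0,0,0,-1,0,0,-1,0,0,0,-1,0,0,-0.7,0,0,0,-1,0,0,0,0,0,0,-1,0,0,0,0,0,0]'

```text
t: 19.25
eef_pos: [0.5229, 0.1947, 0.0394]
tool_rot: [0.0, -0.016, 1.0, -0.0]
contact_force: [0.4, 0.6, -0.3]
gripper_width: 0.34
```

Request:
move_arm --steps '[-1,0,0,-0.2,0,0,0,-1,0,0,-0.2,0,0,0,-1,0,0,0,0,0,0]'

```text
t: 19.55
eef_pos: [0.5227, 0.1947, 0.0353]
tool_rot: [-0.0, -0.016, 1.0, 0.0]
contact_force: [-1.0, 0.3, -0.2]
gripper_width: 0.339
```

Request:
move_arm --steps '[-1,0,0,-0.1,0,0,0,-1,0,0,-0.1,0,0,0,-1,0,0,0,0,0,0]'

```text
t: 19.85
eef_pos: [0.5227, 0.1947, 0.0332]
tool_rot: [-0.0, -0.016, 1.0, -0.0]
contact_force: [-0.3, -0.3, -1.4]
gripper_width: 0.335
```

```bash
python3 look.py 365 140 d4.png
```

```text
19.85 [0.52265719 0.19468781 0.0331899 ] [-1.01616531e-04 -1.58573899e-02  9.99874258e-01 -2.93229386e-05] [-0.27849166 -0.27681513 -1.37201813] 0.3347046555773278
```

View pics/d4.png

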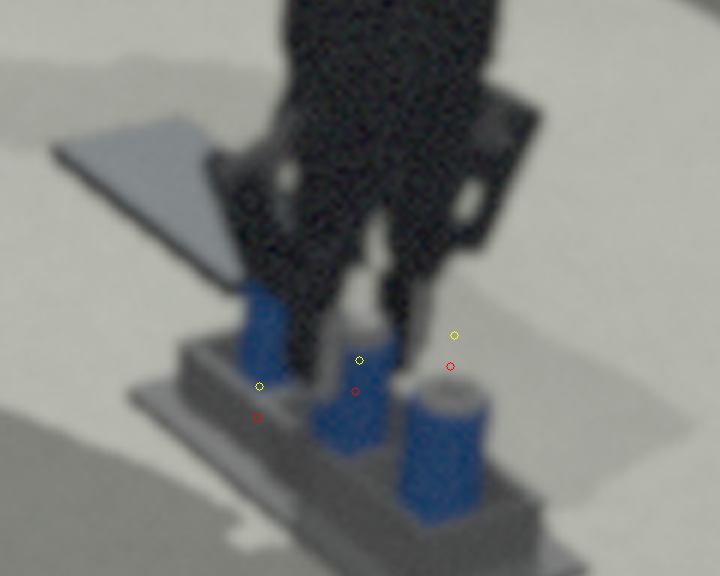

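Request:
move_arm --steps '[-1,0,0,-0.05,0,0,0,-1,0,0,-0.05,0,0,0,-1,0,0,0,0,0,0]'

```text
t: 20.2
eef_pos: [0.5231, 0.1948, 0.0328]
tool_rot: [0.0, -0.016, 1.0, 0.0]
contact_force: [-1.2, 0.3, 4.6]
gripper_width: 0.337
```

Contact with the floor (+4.6 N). Releasing and lifting.

Request:
move_arm --steps '[0,0,0,0,0,0,0,0,0,0,0,0,0,0,1,0,0,0,0,0,0,1,0,0,0,0,0,0,1,0,0,0,0,0,0,1,0,0,0,0,0,0,1,0,0,0,0,0,0]'

```text
t: 20.9
eef_pos: [0.5227, 0.1947, 0.0323]
tool_rot: [-0.0, -0.016, 1.0, -0.0]
contact_force: [-0.6, 0.4, -0.1]
gripper_width: 0.999
```

Request:
move_arm --steps '[1,0,0,1,0,0,0,1,0,0,2,0,0,0,1,0,0,3,0,0,0,1,0,0,4,0,0,0,1,0,0,4,0,0,0,1,0,0,3,0,0,0]'

```text
t: 21.5
eef_pos: [0.5234, 0.1947, 0.2057]
tool_rot: [0.001, -0.016, 1.0, 0.001]
contact_force: [1.6, -0.1, 0.4]
gripper_width: 0.996
```

Request:
move_arm --steps '[1,-1.5,3,0,0,0,0,1,-1.5,3,0,0,0,0,1,-1.5,3,0,0,0,0,1,-1.5,3,0,0,0,0,1,-1.5,3,0,0,0,0,1,-1.5,3,0,0,0,0,1,-1.5,3,0,0,0,0,1,-1.5,3,0,0,0,0]'

```text
t: 22.3
eef_pos: [0.4021, 0.4357, 0.2032]
tool_rot: [0.0, -0.016, 1.0, 0.0]
contact_force: [0.8, -0.7, -0.6]
gripper_width: 1.002
```

```bash
python3 - <<'E'
from h import *
o=status.get_obs();print(o["t"],o["eef_pos"],o["contact_force"])
C={n:cams.read_camera(n) for n in("scene","top")};t=[]
for n,(u,v),(u2,v2) in(("top",(148,203),(365,235)),("scene",(365,155),(120,225))):
    a=(255*(C[n]["pixels"][:,:,::-1]/255.)**.5).astype(np.uint8);a=cv2.resize(a,None,fx=4,fy=4,interpolation=cv2.INTER_CUBIC)
    def L(B,col):
        p=(proj(C[n],B)+.5)*4
        for i,j in((0,1),(1,3),(3,2),(2,0),(4,5),(5,7),(7,6),(6,4)): cv2.line(a,tuple(int(q) for q in p[i]),tuple(int(q) for q in p[j]),col,1)
    L(box(.493,-.3383,.163,.168,.068,.002,.078),(0,255,255)); L(box(.4935,-.339,.1706,.26,.18,0,.002),(0,255,0))
    h=cv2.convexHull(((proj(C[n],cyl(.523,.195,.015,.006,.066))+.5)*4).astype(np.int32));cv2.polylines(a,[h],True,(0,0,255),1)
    t.append(np.vstack([a[(p1-37)*4:(p1+37)*4,(q1-50)*4:(q1+50)*4] for q1,p1 in((u,v),)]+[cv2.resize(a[(v2-60)*4:(v2+60)*4,(u2-80)*4:(u2+80)*4],(400,300))]))
cv2.imwrite("pics/fin.png",np.hstack(t))
E
```

```text
22.3 [0.40205988 0.43572658 0.20318872] [ 0.81000459 -0.73120004 -0.5734756 ]
```

View pics/fin.png

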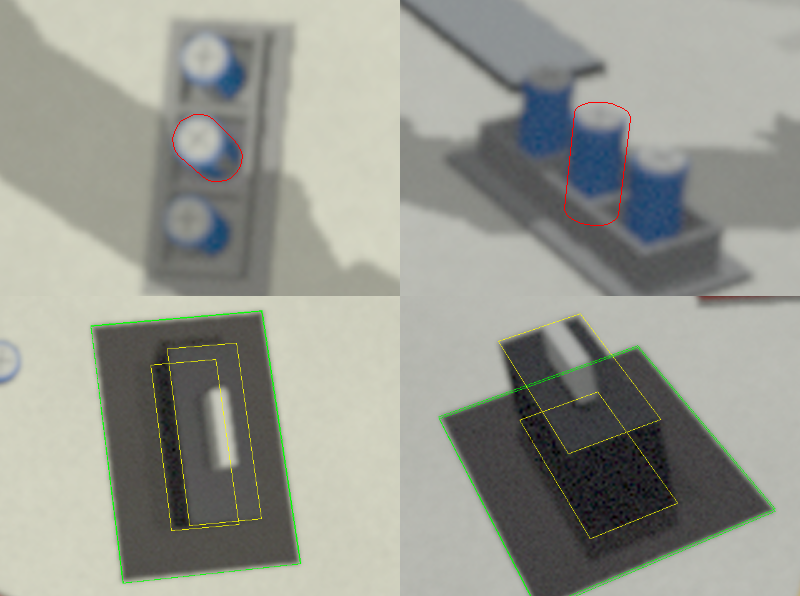

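The can stands in the middle cell, its top level with its neighbours'. The cover sits in the mat outline as predicted in both views, and the arm is clear. Handing in.

```bash
python3 -c "
from station import order
print(order.hand_in())"
```

```text
the job is handed in; nothing more can be done
None
```

The job is done and handed in at about 22 s of the 64 s allowed; `hand_in()` gives no verdict. The cover stands on the mat, and the tall blue capacitor stands in the crate's middle cell, which was the empty one.

- **Cover:** The last pictures from both cameras show it upright, within a few millimetres of the mat's centre. I opened the gripper only after its weight came off the wrist.
- **Capacitor:** It is upright, its top level with the two stored ones, and within a few millimetres of the cell's centre in both views. I let go after the wrist felt the floor (4.6 N). The hand was then lifted clear and moved aside, so the robot touches nothing.
- **What disagreed:** The cameras showed the fingertips about 30 mm higher than the reported height and the stated tool geometry put them. A test close above the handle shut on air, so I set both grasp heights from the pictures. The two cameras also differed by 2–3 mm in y, which is within the tolerances.

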